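# Set the length stop on the stake-cutting gauge

## Robot

A 7-joint arm with a two-finger parallel gripper is mounted at the origin on the work surface; the furniture and walls round the work are solid. World frame = base frame: x ahead of the robot, y to its left, z up, the work surface at z = 0. Lengths are in m, angles in rad, forces in N, time in s.
With the tool pointing down it reaches from about 0.425 to 0.875 m from the base axis. Payload 9.9 kg.
Tool frame: the origin (TCP) lies between the finger pads; the fingertips stand 14 mm ahead of it and the grasp point (between the pads) lies 5 mm behind it; z points along the fingers, y is the line along which they close (so a half turn about z gives the same grasp; the last joint's range is limited). The gripper opens to 85 mm and grips with 20 to 120 N. Pads are 22 mm wide; open, the fingers measure 114 mm over their backs; the gripper's body (76 mm by 85 mm) begins 54 mm behind the grasp point. The pads swing forward as they close: fully open they stand 13 mm farther back than shut.
Start: joints at [-1.425, 0.576, 0.025, 1.437, -0.015, 1.129, -0.057], TCP at [0.154, 0.657, 0.209] pointing down, gripper open.
Joint ranges: [-2.76, 2.76], [-0.34, 2.15], [-1.52, 1.57], [0.19, 2.46], [-1.09, 4.23], [0.17, 1.99], [-2.82, 2.82]. Speed limits (rad/s): [2.22, 2.22, 3.01, 3.01, 3.14, 3.14, 3.14].

## Interface

Orientations are given as a unit quaternion [w, x, y, z].
In Python, from workcell import r gives the robot as it stands. The module is installed in compiled form; this text tells all that it offers.
- The arm moves only by the tool carry_out, never from a script. Its argument "targets" is a list of rows, each a list of 5 numbers: the shift along the world's x, y, z in m, then the turn about the world's z in rad, then the finger opening in m, from 0 to 0.0854. A call has 1 to 12 rows; each row is the pose to reach, as a shift and turn from the pose commanded when the call began; what a row does not reach only later rows make up. A row lasts 1/10 s, in which the tool goes at most 50 mm and 8.59 degrees, less where a joint would pass 70% of its speed; a pose out of reach is approached as far as the arm can. A call with a gripper value outside its range is refused whole. The fingers move at their own pace and stop on an object; the grip force is fixed at half the most. Time passes only in rows, so rows that repeat a pose let the fingers close. It gives the time, the measured TCP pose, the force, the opening and the grip force at its end, in the units of the state.
- r.observe(): the state, without advancing time (a new reading comes with each control period).
- r.camera(name): name is "side" or "top"; returns the picture (384x512x3 uint8, red, green, blue); there is no depth.
- r.get_calibration(name): a dict with "camera_matrix" (3x3 intrinsics, pixels), "R" (3x3) and "t" (3): a world point X has camera coordinates R X + t. Camera axes: x right, y down, z forward; pixel columns grow to the right and rows downward; lengths in m; the calibration is good to about 2 mm. A picture is of the moment at which its call begins. get_calibration takes no time and is no camera call.
- r.hand_in(): hands the job in; it is judged then, once.
Trained networks look in the newest picture that a camera, given by its name, has taken for a name from the list of things; names that differ only in an ending like _2 or _b are one class to them, and where a whole thing is asked for, a point or a joint stands for the part that bears it (a point fixed in the world has none). Each returns a list of dicts, best first, with "p" (0 to 1); they miss things now and then, are a little off and sometimes report something else, mostly with a low value. They report only what shows in the picture. A call takes as long as a camera call.
- r.recognise(camera, name): "position" ([column, row] in pixels, amid what is visible of it).
- r.cut_out(camera, name): "mask" (384x512 bool, what is visible of it) and "position" ([column, row] in pixels, amid what is visible of it).
- r.tip_of(camera, name): "position" ([column, row] in pixels: a listed point, or the origin of a listed thing).
The state is a dict: "t": time; "qpos": joint angles; "qvel": joint speeds; "joint_efforts": joint torques, N m; "tcp_pos": TCP position; "tcp_rot": TCP orientation; "contact_force": force on the tool from outside, world axes, zero at the start; "torque": the same for the moment, N m; "grip_width": opening from 0.0 (shut) to 1.0 (fully open); "grip_force": force on a finger pad.
Only numpy, scipy, OpenCV 4.12 (cv2) and the standard library are available. Lean on these libraries where they do the work, as an engineer would, in place of code of your own. Each camera call takes 0.05 s, during which the arm holds its last target. There are 200 camera calls.

## Task

Set up the stake-cutting gauge for the longer cut: take the square-headed bench dog out of its storage block and press it straight down into the stop-rail hole that is farther from the groove, until its head sits flat on the rail and square to the groove. The rail is never exactly where it should be, so feel for the hole lightly and never force the dog (60 N is too much). Then gently slide the stake lying in the groove along until its end butts against the dog without tipping it, and leave everything else where it lies.

Things in the scene. Friction and masses are not known exactly. Their poses are not given: they have to be found in the camera images.
- gauge: Stake-cutting gauge: plywood base board 98 x 226 mm, top 12 mm high, fixed. Origin: centre of its underside, on the table; z up; y runs along the groove. On its +y half a wooden bed with the groove, on its -y half an aluminium stop rail with two round holes. Nothing on it stands above 41 mm but the stake and, later, the dog.
- groove (a point): Middle of the groove's floor, 37.5 mm above the table. The groove is 14 mm wide, 110 mm long, on the gauge's line x = 0, open at both ends; its lips are 41 mm high, the bed 46 mm wide. A saw kerf crosses the bed 20 mm farther along +y.
- rail_mark (a point): Where the middle of the stop rail's top should be: 36 mm above the table. The rail is 42 mm wide (x), 90 mm long (y), with feet 78 mm wide under it held by four screws, up to 24 mm high. Slotted feet: the whole rail, with its holes, sits up to 4 mm off in the gauge's x and up to 4 mm off in y, not turned, height exact. The allowed forces do not shift it.
- far_hole_mark (a point): Where the centre of the hole to be used should be: at the rail's top, 36 mm above the table, gauge x = 0, y = -80 mm. The true hole is up to 4 mm off in the gauge's x and up to 4 mm off in y. Plain blind hole, sharp edge, 18.9 mm in diameter, 24 mm deep. The other hole, not to be used, is alike and 40 mm from it, towards the groove (+y).
- dog: Steel bench dog, 0.25 kg: square head 30 x 30 x 30 mm, under it a round shank 18 mm in diameter, 22 mm long, foot flat. Origin: centre of the head's underside; z up, head above. Bowed wire springs on the shank's +x and -x sides: the foot enters freely for about 3 mm, then 4 to 12 N press it in. Starts upright in a loose hole of the block, head resting on it 40 mm up. Home: origin 36 mm above the table.
- block: Wooden storage block 60 x 100 x 40 mm, fixed. Origin: centre of its underside; z up. Two blind holes 25 mm wide and 30 mm deep at x = 0, y = -24 mm (the dog stands in it) and y = +24 mm (empty).
- stake: Bamboo stake, 10 x 10 mm thick and 200 mm long, about 12 g, lying loose in the gauge's groove and sticking out past the gauge's +y end. Origin: middle of its underside; its y axis runs along it, the same way as the gauge's y axis. Its top is 47.5 mm above the table.
- stake_end (a point): Middle of the stake's end face that looks at the stop rail (its -y end). This end has to come to the face of the dog's head, 15 mm from the dog's axis.
- stake_tail (a point): Middle of the stake's other end face (its +y end), 42.5 mm above the table. It always overhangs the +y edge of the gauge's board by 10 mm or more.
- spare_stake: A second bamboo stake, 10 x 10 x 200 mm, lying on the table; to be left alone. Origin: middle of its underside.
- pencil: Yellow pencil, 150 mm long, lying on the table; to be left alone.
- tape_measure: Yellow tape measure, 32 x 92 x 58 mm, standing on the table; to be left alone.

How it is judged:
On the way, in this order (a step that is already met when the one before it is completed fails the run):
1. the dog is home: its head flat on the rail, its shank in the farther hole (z of dog in the frame of gauge between 0.034 and 0.0378 m and x of dog in the frame of gauge between -0.0065 and 0.0065 m and y of dog in the frame of gauge between -0.0865 and -0.0735 m and angle between dog's own z axis and vertical below 0.07 rad), for 0.2 s.
2. the stake's end butts against the dog (x of stake_end in the frame of dog between -0.017 and 0.017 m and y of stake_end in the frame of dog between -0.017 and 0.017 m), for 0.2 s.
At the end, for the whole second after the job is handed in: The dog's shank is in the farther hole with the underside of its head within 1.8 mm of the rail's top, upright within 0.07 rad and square to the groove within 0.15 rad; the stake lies in the groove with its end within 2 mm of the face of the dog's head; both are at rest (all of step 1 and all of step 2 and (angle between the x axis of dog and the x axis of gauge, either way round below 0.15 rad or angle between the x axis of dog and the y axis of gauge, either way round below 0.15 rad) and x of stake in the frame of gauge between -0.006 and 0.006 m and z of stake in the frame of gauge between 0.0345 and 0.0405 m and angle between the y axis of stake and the y axis of gauge, either way round below 0.06 rad and linear speed of each of dog, stake below 0.01 m/s); the robot touches nothing.
It fails at once if the dog is forced: it and the gauge press on each other with more than 60 N (contact force between dog and gauge above 60 N).
It fails at once if the spare stake, the pencil or the tape measure is moved by more than 30 mm (distance of any of spare_stake, pencil, tape_measure from where it was at the start of the episode above 0.03 m).
It also fails if it takes over 72 s, if anything falls off the work surface, if the arm or the gripper's body presses on something with over 40 N, if the wrist force passes 120 N, or if a joint passes its speed limit or range.

## Working session

There is one attempt and no reset: what is moved stays moved. The work goes in short steps, Python scripts to look and compute and a tool call to move; the robot and the scene stay as the last step left them, time stands still between calls to the robot, and variables do not carry over. Pictures are saved under pics/ and viewed, at most 10 in all, crops included, and the job is handed in when it is done.

Besides the shell and the picture viewer there is one more tool, called after "Request:" by a JSON object that holds its "name" and its "arguments". carry_out: Moves the arm, as the interface text tells. Its arguments: {"type":"object","properties":{"targets":{"type":"array","items":{"type":"array","items":{"type":"number"}}}},"required":["targets"]}

```bash
mkdir -p pics; cat > h.py <<'E'
import numpy as np, cv2
from workcell import r
def cal(c):
    k=r.get_calibration(c); return np.array(k["camera_matrix"]),np.array(k["R"]),np.array(k["t"]).ravel()
def back(c,px,z):
    K,R,t=cal(c); d=R.T@np.linalg.inv(K)@np.array([px[0],px[1],1.]); o=-R.T@t
    return o+d*(z-o[2])/d[2]
def proj(c,X):
    K,R,t=cal(c); p=K@(R@np.array(X)+t); return p[:2]/p[2]
def tri(a,b):
    A=[];B=[]
    for c,px in (("side",a),("top",b)):
        K,R,t=cal(c); d=R.T@np.linalg.inv(K)@np.array([px[0],px[1],1.]); d/=np.linalg.norm(d); o=-R.T@t
        P=np.eye(3)-np.outer(d,d); A.append(P);B.append(P@o)
    return np.linalg.lstsq(np.vstack(A),np.hstack(B),rcond=None)[0]
def save(c,n): im=r.camera(c); cv2.imwrite(f"pics/{n}.png",im[:,:,::-1]); return im
E
python3 - <<'E'
from h import *
np.set_printoptions(precision=4,suppress=True)
s=r.observe(); print(s["t"],s["tcp_pos"],s["tcp_rot"],s["contact_force"])
Z=dict(gauge=0,groove=.0375,rail_mark=.036,far_hole_mark=.036,dog=.04,block=0,stake=.0375,stake_end=.0425,stake_tail=.0425,spare_stake=0,pencil=0,tape_measure=0)
for c in("top","side"):
    save(c,c+"0"); print(c,-cal(c)[1].T@cal(c)[2])
    for n,z in Z.items():
        for q in r.tip_of(c,n)[:2]: print(c,n,round(q["p"],2),np.round(q["position"],1),back(c,q["position"],z))
a=cv2.imread("pics/top0.png");b=cv2.imread("pics/side0.png")
cv2.imwrite("pics/both.png",cv2.resize(np.hstack([a,b]),(800,300)))
E
```

```text
0.0 [0.1537 0.6568 0.208 ] [-0.      0.1147  0.9934 -0.0008] [-0.6444 -0.3051  0.1203]
top [0.3473 0.0311 0.9684]
top gauge 0.65 [313.1 155.9] [ 0.5526 -0.0811  0.    ]
top gauge 0.26 [150.8 233.1] [0.3665 0.3043 0.    ]
top groove 0.73 [290.7 147.9] [ 0.5635 -0.0253  0.0375]
top groove 0.47 [294.3 226.2] [ 0.3828 -0.0324  0.0375]
top rail_mark 0.88 [338.9 155. ] [ 0.547  -0.1363  0.036 ]
top rail_mark 0.37 [325.8 150.9] [ 0.5567 -0.1064  0.036 ]
top far_hole_mark 0.74 [296.8 225.7] [ 0.384  -0.0382  0.036 ]
top far_hole_mark 0.58 [348.7 155.7] [ 0.5454 -0.1588  0.036 ]
top dog 0.67 [172.5 166. ] [0.5205 0.2481 0.04  ]
top block 0.93 [167.  166.4] [0.5269 0.2708 0.    ]
top block 0.66 [369.7 232.2] [ 0.3709 -0.2107  0.    ]
top stake 0.53 [284.  148.8] [ 0.5614 -0.0098  0.0375]
top stake 0.49 [167.1 165.2] [0.5228 0.2614 0.0375]
top stake_end 0.8 [328.8 154.7] [ 0.5463 -0.1121  0.0425]
top stake_tail 0.65 [348.7 157.1] [ 0.5407 -0.1574  0.0425]
top spare_stake 0.6 [369.  228.4] [ 0.3798 -0.2093  0.    ]
top pencil 0.49 [294.2 227.2] [ 0.3818 -0.0347  0.    ]
top tape_measure 0.64 [15
[... 228 characters left out ...]
036 ]
side far_hole_mark 0.83 [238.7 144.8] [ 0.5288 -0.1576  0.036 ]
side dog 0.57 [221.1 262.8] [0.5187 0.2389 0.04  ]
side dog 0.49 [237.3 143.7] [ 0.5323 -0.1567  0.04  ]
side block 0.87 [220.1 287.7] [0.5182 0.2697 0.    ]
side stake 0.58 [219.9 178.9] [ 0.5582 -0.0155  0.0375]
side stake_end 0.61 [231.1 153.9] [ 0.5426 -0.1087  0.0425]
side stake_tail 0.54 [208.  206.7] [0.57   0.0866 0.0425]
side spare_stake 0.55 [300.6 143.4] [ 0.3642 -0.2274  0.    ]
side pencil 0.72 [218.6 177.8] [ 0.5701 -0.062   0.    ]
side pencil 0.58 [293.2 185.3] [ 0.3805 -0.0502  0.    ]
side tape_measure 0.63 [297.  305.9] [ 0.3647  0.2983 -0.    ]
side tape_measure 0.33 [219.6 261.6] [0.5287 0.2046 0.    ]
```

```bash
python3 - <<'E'
import cv2,numpy as np
a=cv2.imread("pics/top0.png")[110:260,120:420]; cv2.imwrite("pics/tc.png",cv2.resize(a,(800,400),interpolation=cv2.INTER_CUBIC))
b=cv2.imread("pics/side0.png")[110:330,150:350]; cv2.imwrite("pics/sc.png",cv2.resize(b,(545,600),interpolation=cv2.INTER_CUBIC))
E
```

```text
(no output)
```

View pics/tc.png

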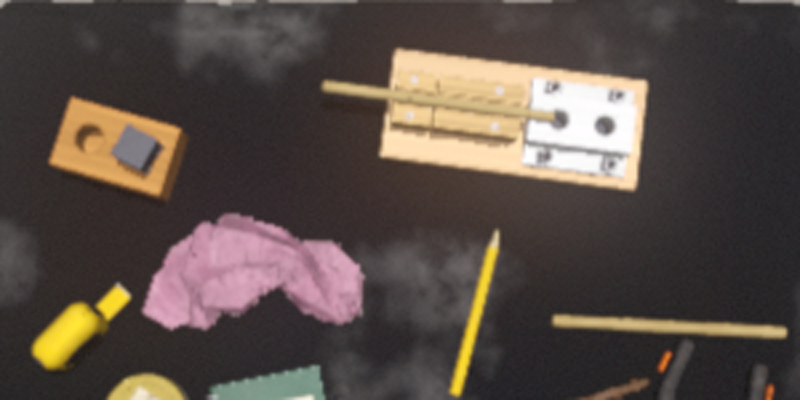

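View pics/sc.png

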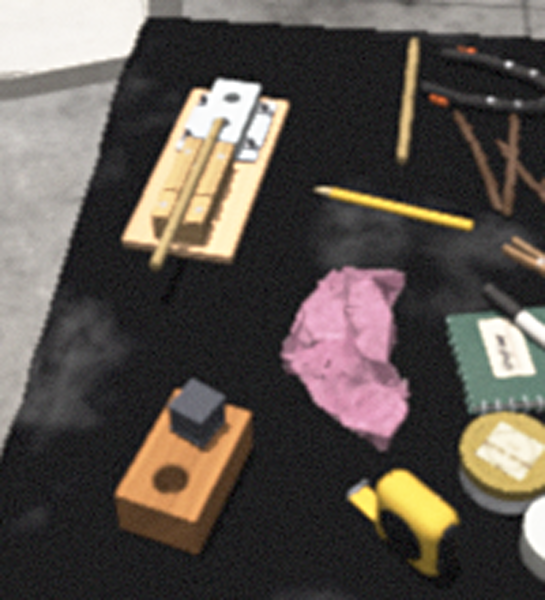

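The pictures show the dog standing in the block, at (172,166) in the top view and (221,263) in the side view. The gauge's far hole is at about (347,157) in the top view. The stake's end lies near the near hole at (330,154), and its tail overhangs at about (242,142).

```bash
python3 - <<'E'
from h import *
np.set_printoptions(precision=4,suppress=True)
def rect(c,n,z):
    m=max(r.cut_out(c,n),key=lambda q:q["p"]); ys,xs=np.nonzero(m["mask"])
    P=np.array([back(c,p,z)[:2] for p in zip(xs,ys)],np.float32)
    b=cv2.minAreaRect(P*1000); print(c,n,round(m["p"],2),len(xs),np.round(b,1).tolist() if 0 else b, P.mean(0)); return m["mask"]
for n,z in (("gauge",.012),("block",.04),("dog",.07),("stake",.0475)): rect("top",n,z)
for n,z in (("dog",.07),("stake",.0475)): rect("side",n,z)
# holes as dark blobs
for c,(u,v) in (("top",(347,157)),("side",(235,146)),("top",(330,154.5)),("top",(154,162)),("side",(213,285))):
    g=cv2.cvtColor(cv2.imread(f"pics/{c}0.png"),6).astype(float)
    s=g[int(v)-6:int(v)+7,int(u)-7:int(u)+8]; bg=np.percentile(s,75)
    w=np.clip(bg*.85-s,0,None); yy,xx=np.mgrid[int(v)-6:int(v)+7,int(u)-7:int(u)+8]
    w*=np.hypot(xx-u,yy-v)<6
    p=[(w*xx).sum()/w.sum(),(w*yy).sum()/w.sum()]; print(c,p,back(c,p,.036)); 
g=cv2.cvtColor(cv2.imread("pics/top0.png"),6)
print(g[150:180,158:186])
E
```

```text
Traceback (most recent call last):
  File "h.py", line 6, in back
    K,R,t=cal(c); d=R.T@np.linalg.inv(K)@np.array([px[0],px[1],1.]); o=-R.T@t
          ~~~^^^
  File "h.py", line 4, in cal
    k=r.get_calibration(c); return np.array(k["camera_matrix"]),np.array(k["R"]),np.array(k["t"]).ravel()
ValueError: time passes only in moves, steps and waits
```

```bash
python3 - <<'E'
import cv2,numpy as np
a=cv2.imread("pics/top0.png")[145:185,145:195]; b=cv2.imread("pics/side0.png")[242:292,195:245]
k=cv2.INTER_CUBIC
cv2.imwrite("pics/dz.png",np.hstack([cv2.resize(a,(400,320),interpolation=k),cv2.resize(b,(320,320),interpolation=k)]))
E
```

```text
(no output)
```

View pics/dz.png

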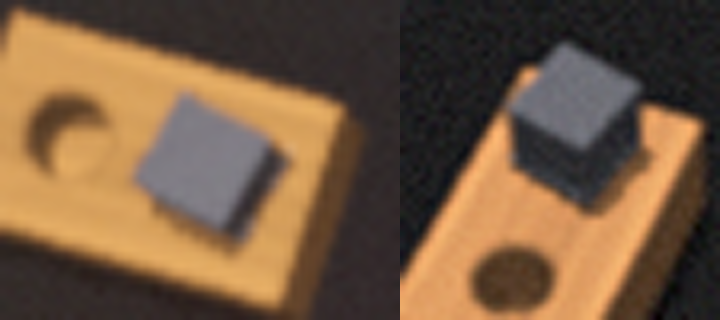

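The zoom shows the dog's head turned relative to the block. I read the top-face corners from it and will compute the poses from those.

```bash
sed -i '3,4d' h.py; cat >> h.py <<'E'
_C={c:(lambda k:(np.array(k["camera_matrix"]),np.array(k["R"]),np.array(k["t"]).ravel()))(r.get_calibration(c)) for c in("top","side")}
def cal(c): return _C[c]
E
python3 - <<'E'
from h import *
np.set_printoptions(precision=4,suppress=True)
def rect(c,n,z):
    q=r.cut_out(c,n)
    if not q: print(n,"none");return
    m=q[0]; ys,xs=np.nonzero(m["mask"])
    P=np.array([back(c,p,z)[:2] for p in zip(xs,ys)],np.float32)
    b=cv2.minAreaRect(P*1000); print(c,n,round(m["p"],2),len(xs),b, P.mean(0))
for n,z in (("gauge",.012),("block",.04),("stake",.0475)): rect("top",n,z)
for c,(u,v) in (("top",(347,157)),("side",(235,146)),("top",(330,154.5))):
    g=cv2.cvtColor(cv2.imread(f"pics/{c}0.png"),6).astype(float)
    s=g[int(v)-6:int(v)+7,int(u)-7:int(u)+8]; bg=np.percentile(s,75)
    w=np.clip(bg*.85-s,0,None); yy,xx=np.mgrid[int(v)-6:int(v)+7,int(u)-7:int(u)+8]
    w*=np.hypot(xx-u,yy-v)<6
    p=[(w*xx).sum()/w.sum(),(w*yy).sum()/w.sum()]; print(c,p,back(c,p,.036))
def top(c,P):
    Q=np.array([back(c,p,.07)[:2] for p in P]); e=np.roll(Q,-1,0)-Q
    print(c,"dog ctr",Q.mean(0),"len",np.linalg.norm(e,axis=1),"ang",np.degrees(np.arctan2(e[:,1],e[:,0]))%90)
top("top",np.array([(183,93),(270,143),(232,232),(136,178)])/8+145-.5)
top("side",np.array([(165,40),(240,88),(183,150),(110,100)])/6.4+[195,242]-.5)
# board edges from crop
L=np.array([(397,50),(648,82),(636,189),(380,156)])/2.667+[120,110]
Q=np.array([back("top",p,.012)[:2] for p in L]); e=np.roll(Q,-1,0)-Q
print(Q.mean(0),np.linalg.norm(e,axis=1),np.degrees(np.arctan2(e[:,1],e[:,0])))
print(r.observe()["t"])
E
```

```text
top gauge 0.76 3496 ((554.3988037109375, -78.4843978881836), (225.377685546875, 100.19281768798828), 82.08487701416016) [ 0.5535 -0.083 ]
top block 0.61 1046 ((522.624755859375, 266.6474609375), (110.79512786865234, 64.51640319824219), 74.4096450805664) [0.5223 0.2699]
top stake 0.61 374 ((562.413818359375, -8.825485229492188), (198.74986267089844, 12.988245010375977), 82.82646942138672) [ 0.5627 -0.0127]
top [np.float64(346.4537027808233), np.float64(156.6123933875354)] [ 0.5432 -0.1536  0.036 ]
side [np.float64(234.67368345427116), np.float64(145.42970040951218)] [ 0.5391 -0.1539  0.036 ]
top [np.float64(329.0930674264008), np.float64(154.34688192465973)] [ 0.5486 -0.1138  0.036 ]
top dog ctr [0.5179 0.2465] len [0.0288 0.0272 0.0315 0.0273] ang [60.2423 68.4972 60.9016 62.7634]
side dog ctr [0.5149 0.2465] len [0.0303 0.0284 0.0297 0.028 ] ang [56.5299 60.778  55.5639 62.074 ]
[ 0.5532 -0.0795] [0.2252 0.0971 0.2271 0.0978] [-97.5972 172.2519  82.5668  -8.8199]
1.5
```

Request:
{"name": "carry_out", "arguments": {"targets": [[0.363,-0.41,-0.05,1.295,0.07],[0.363,-0.41,-0.05,1.295,0.07],[0.363,-0.41,-0.05,1.295,0.07],[0.363,-0.41,-0.05,1.295,0.07],[0.363,-0.41,-0.05,1.295,0.07],[0.363,-0.41,-0.05,1.295,0.07],[0.363,-0.41,-0.05,1.295,0.07],[0.363,-0.41,-0.05,1.295,0.07],[0.363,-0.41,-0.05,1.295,0.07],[0.363,-0.41,-0.05,1.295,0.07],[0.363,-0.41,-0.05,1.295,0.07],[0.363,-0.41,-0.05,1.295,0.07]]}}

```text
t: 2.7
tcp_pos: [0.5216, 0.2391, 0.158]
tcp_rot: [-0.0, -0.503, 0.864, -0.002]
contact_force: [-0.6, -0.1, -0.3]
grip_width: 0.816
grip_force: 0.0
```

Request:
{"name": "carry_out", "arguments": {"targets": [[0,0,-0.04,0,0.07],[0,0,-0.08,0,0.07],[0,0,-0.08,0,0.07],[0,0,-0.08,0,0.07]]}}

```text
t: 3.1
tcp_pos: [0.5165, 0.2475, 0.0793]
tcp_rot: [-0.001, -0.508, 0.861, 0.0]
contact_force: [-0.4, -0.2, 0.8]
grip_width: 0.821
grip_force: 0.0
```

```bash
python3 - <<'E'
from h import *
print(r.observe()["tcp_pos"])
a=save("top","t1")[140:190,140:200]; b=save("side","s1")[230:300,180:264]
k=cv2.INTER_CUBIC
cv2.imwrite("pics/z1.png",np.hstack([cv2.resize(a,(400,333),interpolation=k),cv2.resize(b,(400,333),interpolation=k)])[:,:,::-1])
E
```

```text
[0.51653105 0.24748099 0.07927078]
```

View pics/z1.png

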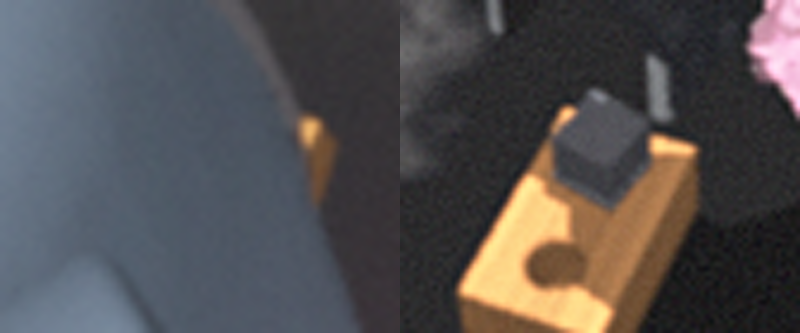

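The side view shows the two fingertips straddling the dog's head, with the midpoint at about column 217. I'll go down and close.

Request:
{"name": "carry_out", "arguments": {"targets": [[0,0,-0.012,0,0.07],[0,0,-0.022,0,0.07],[0,0,-0.022,0,0.05],[0,0,-0.022,0,0.0],[0,0,-0.022,0,0.0],[0,0,-0.022,0,0.0],[0,0,-0.022,0,0.0],[0,0,-0.022,0,0.0]]}}

```text
t: 4.0
tcp_pos: [0.5168, 0.2473, 0.057]
tcp_rot: [0.0, -0.508, 0.862, -0.0]
contact_force: [0.3, -0.5, -0.0]
grip_width: 0.002
grip_force: 0.0
```

```bash
python3 - <<'E'
from h import *
print(r.observe()["tcp_pos"])
b=save("side","s2"); 
for q in r.tip_of("side","dog"): print(q)
print(proj("side",r.observe()["tcp_pos"]),proj("top",r.observe()["tcp_pos"]))
cv2.imwrite("pics/z2.png",cv2.resize(b[190:310,150:310],(800,600),interpolation=cv2.INTER_CUBIC)[:,:,::-1])
E
```

```text
[0.51680487 0.24728334 0.05703563]
{'position': [220.8, 266.4], 'p': 0.62}
[221.08985529 260.75241743] [171.12436238 166.23311509]
```

View pics/z2.png

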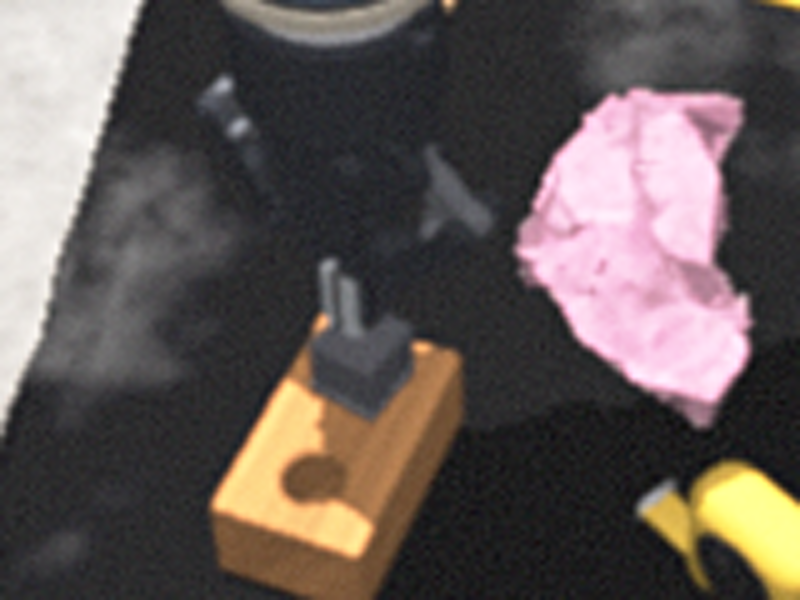

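```bash
python3 - <<'E'
from h import *
p=np.array(r.observe()["tcp_pos"])
for dz in(-.014,0,.02,.04,.06): print(dz,((proj("side",p+[0,0,dz])-[150,190])*5).round())
for y in (.2,.21,.22,.23): print(y,((proj("side",[.517,y,.043])-[150,190])*5).round(),((proj("side",[.517,y,.083])-[150,190])*5).round())
m=r.cut_out("side","dog")
if m:
    ys,xs=np.nonzero(m[0]["mask"]); print(xs.min(),xs.max(),ys.min(),ys.max())
a=cv2.cvtColor(cv2.imread("pics/s2.png")[232:282,195:245],cv2.COLOR_BGR2GRAY)
b=cv2.cvtColor(cv2.imread("pics/side0.png")[232:282,195:245],cv2.COLOR_BGR2GRAY)
f=lambda x:cv2.resize(cv2.normalize(np.minimum(x,120),None,0,255,32),(400,400),interpolation=2)
cv2.imwrite("pics/z3.png",np.hstack([f(b),f(a)]))
E
```

```text
-0.014 [357. 376.]
0 [355. 354.]
0.02 [353. 321.]
0.04 [350. 286.]
0.06 [348. 251.]
0.2 [373. 284.] [369. 218.]
0.21 [370. 303.] [365. 237.]
0.22 [366. 322.] [362. 256.]
0.23 [363. 342.] [358. 276.]
213 232 255 272
```

View pics/z3.png

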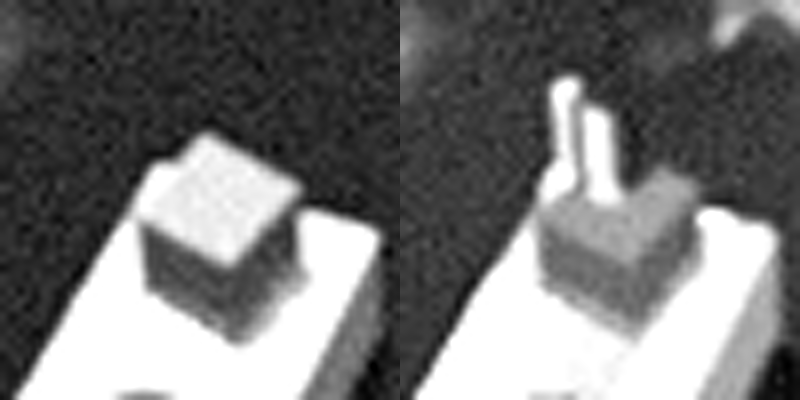

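Request:
{"name": "carry_out", "arguments": {"targets": [[0,0,-0.001,0,0.0],[0,0,-0.002,0,0.0],[0,0,-0.002,0,0.0]]}}

```text
t: 4.45
tcp_pos: [0.5166, 0.2472, 0.0547]
tcp_rot: [-0.0, -0.508, 0.861, -0.0]
contact_force: [0.9, 0.2, -1.1]
grip_width: -0.001
grip_force: 0.0
```

Request:
{"name": "carry_out", "arguments": {"targets": [[0,0,0.025,0,0.0],[0,0,0.05,0,0.0],[0,0,0.05,0,0.0]]}}

```text
t: 4.75
tcp_pos: [0.5184, 0.2483, 0.1078]
tcp_rot: [0.002, -0.508, 0.862, -0.0]
contact_force: [0.5, 0.8, -1.2]
grip_width: 0.001
grip_force: 0.0
```

```bash
python3 - <<'E'
from h import *
p=np.array(r.observe()["tcp_pos"]);print(p)
b=save("side","s4"); t=save("top","t4")
o=np.array([180,205])
for dz in(-.014,0,.015,.025): print(dz,((proj("side",p+[0,0,dz])-o)*6).round())
f=lambda x:cv2.resize(cv2.normalize(np.minimum(cv2.cvtColor(x,7),110),None,0,255,32),None,fx=6,fy=6,interpolation=2)
cv2.imwrite("pics/z4.png",f(b[205:290,180:260]))
E
```

```text
[0.51837916 0.24827034 0.10779406]
-0.014 [235. 262.]
0 [233. 233.]
0.015 [231. 201.]
0.025 [229. 179.]
```

View pics/z4.png

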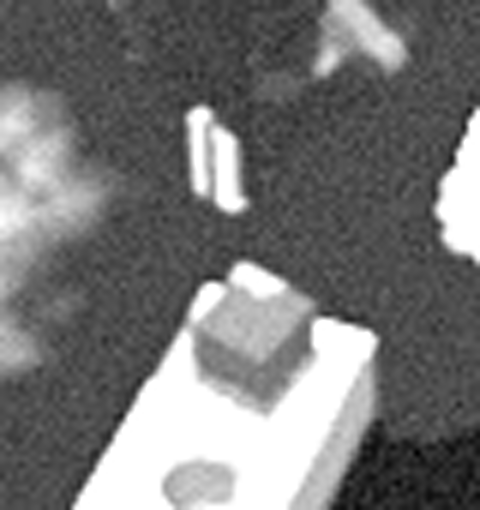

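Request:
{"name": "carry_out", "arguments": {"targets": [[0,-0.001,-0.03,0,0.055],[0,-0.001,-0.045,0,0.055],[0,-0.001,-0.05,0,0.055],[0,-0.001,-0.055,0,0.055],[0,-0.001,-0.06,0,0.055],[0,-0.001,-0.06,0,0.055]]}}

```text
t: 5.45
tcp_pos: [0.5166, 0.2462, 0.0446]
tcp_rot: [-0.0, -0.508, 0.861, 0.0]
contact_force: [0.4, 0.5, -0.1]
grip_width: 0.643
grip_force: 0.0
```

Request:
{"name": "carry_out", "arguments": {"targets": [[0,0,-0.003,0,0.055],[0,0,-0.006,0,0.055],[0,0,-0.006,0,0.055]]}}

```text
t: 5.75
tcp_pos: [0.5167, 0.2462, 0.0387]
tcp_rot: [-0.0, -0.508, 0.861, -0.0]
contact_force: [1.7, -0.4, -0.2]
grip_width: 0.641
grip_force: 0.0
```

No contact, which confirms that the tips sit higher than stated. I'll close here.

Request:
{"name": "carry_out", "arguments": {"targets": [[0,0,-0.003,0,0.04],[0,0,-0.003,0,0.0],[0,0,-0.003,0,0.0],[0,0,-0.003,0,0.0],[0,0,-0.003,0,0.0]]}}

```text
t: 6.25
tcp_pos: [0.5167, 0.2462, 0.0359]
tcp_rot: [-0.0, -0.508, 0.861, -0.0]
contact_force: [-1.1, -0.4, 0.1]
grip_width: 0.335
grip_force: 59.6
```

```bash
python3 - <<'E'
from h import *
p=np.array(r.observe()["tcp_pos"]);print(p,r.observe()["torque"])
b=save("side","s5")
f=lambda x:cv2.resize(cv2.normalize(np.minimum(cv2.cvtColor(x,7),110),None,0,255,32),None,fx=6,fy=6,interpolation=2)
cv2.imwrite("pics/z5.png",f(b[205:290,180:260]))
E
```

```text
[0.51670681 0.24621886 0.03590718] [-0.11295347  0.09047845 -0.02953541]
```

View pics/z5.png

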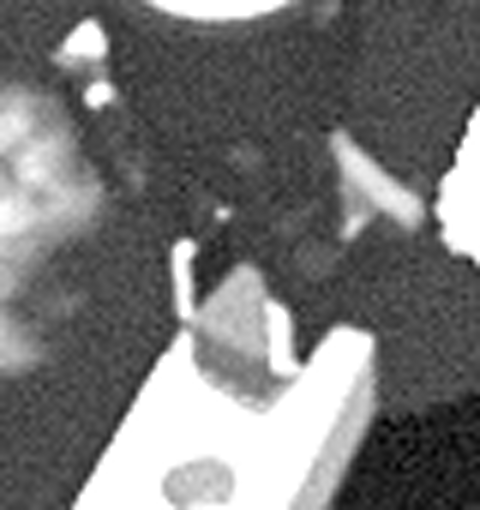

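The dog is gripped, with the tips close to the underside of its head. Next I'll lift it and carry it over the far hole, turning it square on the way.

Request:
{"name": "carry_out", "arguments": {"targets": [[0,0,0.03,0,0.0],[0,0,0.065,0,0.0],[0.003,-0.05,0.065,0.1,0.0],[0.006,-0.1,0.065,0.2,0.0],[0.009,-0.15,0.065,0.3,0.0],[0.012,-0.2,0.065,0.369,0.0],[0.0155,-0.25,0.065,0.369,0.0],[0.0185,-0.3,0.065,0.369,0.0],[0.0215,-0.35,0.065,0.369,0.0],[0.0245,-0.4,0.065,0.369,0.0],[0.0245,-0.4,0.055,0.369,0.0],[0.0245,-0.4,0.045,0.369,0.0]]}}

```text
t: 7.5
tcp_pos: [0.5404, -0.1574, 0.08]
tcp_rot: [-0.0, -0.655, 0.756, 0.0]
contact_force: [-0.4, 0.4, -3.0]
grip_width: 0.332
grip_force: 60.2
```

Request:
{"name": "carry_out", "arguments": {"targets": [[0,0,0,0,0.0],[0,0,0,0,0.0],[0,0,0,0,0.0],[0,0,0,0,0.0]]}}

```text
t: 7.9
tcp_pos: [0.5418, -0.1523, 0.0814]
tcp_rot: [0.0, -0.658, 0.753, -0.0]
contact_force: [-0.3, 1.2, -2.7]
grip_width: 0.327
grip_force: 60.1
```

```bash
python3 - <<'E'
from h import *
np.set_printoptions(precision=4,suppress=True)
s=r.observe();p=np.array(s["tcp_pos"]);print(p,s["contact_force"],s["torque"])
b=save("side","s6")
print([ (round(q["p"],2),q["position"],back("side",q["position"],p[2]+.004)) for q in r.tip_of("side","dog")])
print([ (round(q["p"],2),q["position"],back("side",q["position"],.036)) for q in r.tip_of("side","far_hole_mark")])
pf=p+[0,0,.004-.022]; pt=p+[0,0,.034]
o=np.array([195,100])
print("foot",(proj("side",pf)-o)*8+4,"headtop",(proj("side",pt)-o)*8+4,"hole est",(proj("side",[.541,-.1537,.036])-o)*8+4)
f=lambda x:cv2.resize(x,None,fx=8,fy=8,interpolation=2)
cv2.imwrite("pics/z6.png",f(b[100:170,195:275])[:,:,::-1])
E
```

```text
[ 0.5418 -0.1523  0.0814] [-0.3064  1.158  -2.6867] [-0.0319  0.003  -0.0555]
[(0.41, [299.9, 146.1], array([ 0.3702, -0.1   ,  0.0854]))]
[(0.78, [237.2, 144.0], array([ 0.5332, -0.1607,  0.036 ]))]
foot [309.9994 301.9966] headtop [305.1275 167.1721] hole est [315.5076 367.4672]
```

View pics/z6.png

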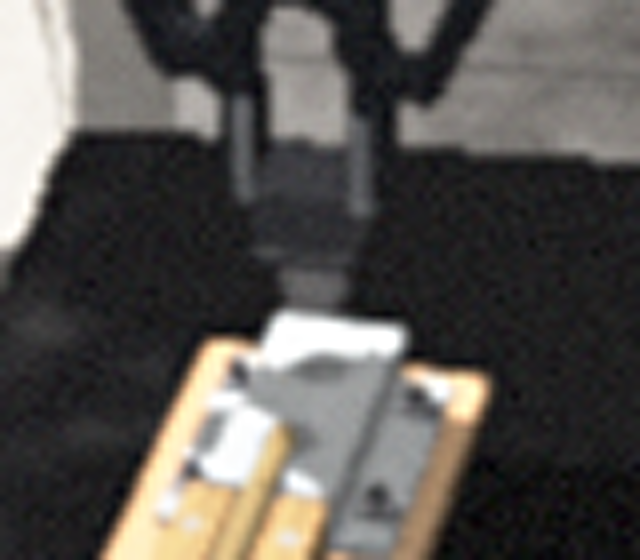

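The side view shows the dog's foot at zoom (312,305), matching the prediction from the TCP, so the calibration holds. The hole is about 60 zoom pixels below it. I'll go down gently.

Request:
{"name": "carry_out", "arguments": {"targets": [[0,0,-0.01,0,0.0],[0,0,-0.02,0,0.0],[0,0,-0.024,0,0.0],[0,0,-0.025,0,0.0],[0,0,-0.025,0,0.0]]}}

```text
t: 8.55
tcp_pos: [0.5411, -0.1537, 0.0555]
tcp_rot: [-0.0, -0.657, 0.754, 0.0]
contact_force: [0.2, 0.0, -2.2]
grip_width: 0.329
grip_force: 60.1
```

Request:
{"name": "carry_out", "arguments": {"targets": [[0,0,-0.0005,0,0.0],[0,0,-0.001,0,0.0],[0,0,-0.0015,0,0.0],[0,0,-0.0015,0,0.0]]}}

```text
t: 8.95
tcp_pos: [0.5413, -0.1538, 0.0545]
tcp_rot: [0.0, -0.657, 0.754, -0.0]
contact_force: [-0.2, 0.0, -2.1]
grip_width: 0.332
grip_force: 60.1
```

Request:
{"name": "carry_out", "arguments": {"targets": [[0,0,-0.0005,0,0.0],[0,0,-0.001,0,0.0],[0,0,-0.001,0,0.0]]}}

```text
t: 9.25
tcp_pos: [0.5414, -0.1538, 0.0536]
tcp_rot: [0.0, -0.657, 0.754, -0.0]
contact_force: [-0.6, -0.3, 1.1]
grip_width: 0.334
grip_force: 60.6
```

Request:
{"name": "carry_out", "arguments": {"targets": [[0,0,-0.0005,0,0.0],[0,0,-0.0005,0,0.0]]}}

```text
t: 9.45
tcp_pos: [0.5409, -0.1538, 0.0528]
tcp_rot: [-0.0, -0.657, 0.754, 0.0]
contact_force: [0.0, -0.4, -2.4]
grip_width: 0.331
grip_force: 60.2
```

```bash
python3 - <<'E'
from h import *
s=r.observe();print(s["tcp_pos"],s["contact_force"],s["torque"])
E
```

```text
[ 0.54092668 -0.15384228  0.05283765] [ 0.0100107  -0.39725727 -2.37081719] [-0.21424849  0.22134639  0.03972297]
```

Request:
{"name": "carry_out", "arguments": {"targets": [[0,0,-0.0005,0,0.0],[0,0,-0.001,0,0.0],[0,0,-0.001,0,0.0]]}}

```text
t: 9.75
tcp_pos: [0.5409, -0.1538, 0.0516]
tcp_rot: [-0.0, -0.657, 0.754, 0.0]
contact_force: [-1.0, -1.7, -3.5]
grip_width: 0.329
grip_force: 60.2
```

```bash
python3 - <<'E'
from h import *
s=r.observe();print(s["tcp_pos"],s["contact_force"],s["torque"])
E
```

```text
[ 0.54088524 -0.15378732  0.05158469] [-1.01883101 -1.69644137 -3.50914941] [-0.16462411  0.35784867  0.01853445]
```

Request:
{"name": "carry_out", "arguments": {"targets": [[0,0,-0.001,0,0.0],[0,0,-0.002,0,0.0],[0,0,-0.002,0,0.0]]}}

```text
t: 10.05
tcp_pos: [0.5409, -0.1538, 0.0496]
tcp_rot: [-0.0, -0.657, 0.754, 0.0]
contact_force: [-1.5, 0.1, -3.2]
grip_width: 0.333
grip_force: 60.1
```

Request:
{"name": "carry_out", "arguments": {"targets": [[0,0,-0.001,0,0.0],[0,0,-0.002,0,0.0],[0,0,-0.002,0,0.0]]}}

```text
t: 10.35
tcp_pos: [0.5409, -0.1538, 0.0477]
tcp_rot: [-0.0, -0.657, 0.754, 0.0]
contact_force: [-2.5, -1.2, -0.8]
grip_width: 0.332
grip_force: 60.3
```

Request:
{"name": "carry_out", "arguments": {"targets": [[0,0,-0.001,0,0.0],[0,0,-0.002,0,0.0],[0,0,-0.003,0,0.0],[0,0,-0.003,0,0.0]]}}

```text
t: 10.75
tcp_pos: [0.541, -0.1538, 0.0447]
tcp_rot: [-0.0, -0.657, 0.754, 0.0]
contact_force: [-3.5, -0.3, -1.1]
grip_width: 0.33
grip_force: 60.3
```

Request:
{"name": "carry_out", "arguments": {"targets": [[0,0,-0.001,0,0.0],[0,0,-0.002,0,0.0],[0,0,-0.003,0,0.0],[0,0,-0.003,0,0.0]]}}

```text
t: 11.15
tcp_pos: [0.541, -0.1538, 0.0416]
tcp_rot: [-0.0, -0.657, 0.754, 0.0]
contact_force: [-4.4, -1.4, -1.0]
grip_width: 0.329
grip_force: 60.4
```

Request:
{"name": "carry_out", "arguments": {"targets": [[-0.0003,0,-0.001,0,0.0],[-0.0003,0,-0.002,0,0.0],[-0.0003,0,-0.003,0,0.0],[-0.0003,0,-0.004,0,0.0],[-0.0003,0,-0.004,0,0.0]]}}

```text
t: 11.65
tcp_pos: [0.5409, -0.1538, 0.0377]
tcp_rot: [0.0, -0.657, 0.754, 0.0]
contact_force: [-3.9, -0.8, -0.8]
grip_width: 0.333
grip_force: 60.3
```

Request:
{"name": "carry_out", "arguments": {"targets": [[0,0,-0.001,0,0.0],[0,0,-0.002,0,0.0],[0,0,-0.003,0,0.0],[0,0,-0.004,0,0.0],[0,0,-0.004,0,0.0]]}}

```text
t: 12.15
tcp_pos: [0.5409, -0.1537, 0.0336]
tcp_rot: [-0.0, -0.657, 0.754, 0.0]
contact_force: [-4.3, -1.0, -0.1]
grip_width: 0.33
grip_force: 60.3
```

Request:
{"name": "carry_out", "arguments": {"targets": [[0,0,-0.0005,0,0.0],[0,0,-0.001,0,0.0],[0,0,-0.001,0,0.0]]}}

```text
t: 12.45
tcp_pos: [0.5409, -0.1538, 0.0329]
tcp_rot: [-0.0, -0.657, 0.754, -0.0]
contact_force: [-4.3, -2.3, 1.8]
grip_width: 0.335
grip_force: 60.8
```

Request:
{"name": "carry_out", "arguments": {"targets": [[0,0,-0.0005,0,0.0],[0,0,-0.0008,0,0.0],[0,0,-0.0008,0,0.0]]}}

```text
t: 12.75
tcp_pos: [0.541, -0.1539, 0.0327]
tcp_rot: [-0.0, -0.657, 0.754, -0.0]
contact_force: [-6.9, -1.4, 10.5]
grip_width: 0.33
grip_force: 61.7
```

Request:
{"name": "carry_out", "arguments": {"targets": [[0,0,-0.0005,0,0.0],[0,0,-0.0008,0,0.0],[0,0,-0.0008,0,0.0]]}}

```text
t: 13.05
tcp_pos: [0.541, -0.154, 0.0325]
tcp_rot: [-0.0, -0.657, 0.754, -0.001]
contact_force: [-8.8, -2.2, 18.0]
grip_width: 0.33
grip_force: 62.6
```

The dog has hit a stiff stop at home height. I'll relax, release and lift off.

Request:
{"name": "carry_out", "arguments": {"targets": [[-0.0004,0,0.0012,0,0.0],[-0.0004,0,0.0012,0,0.06],[-0.0004,0,0.0012,0,0.06],[-0.0004,0,0.0012,0,0.06],[-0.0004,0,0.0012,0,0.06],[-0.0004,0,0.03,0,0.06],[-0.0004,0,0.07,0,0.06],[-0.0004,0,0.11,0,0.06]]}}

```text
t: 13.85
tcp_pos: [0.5404, -0.1533, 0.1423]
tcp_rot: [-0.0, -0.657, 0.753, 0.0]
contact_force: [1.0, -0.6, -0.1]
grip_width: 0.701
grip_force: 0.0
```

Request:
{"name": "carry_out", "arguments": {"targets": [[0,0.05,0,0,0.0],[0,0.1,0,0,0.0],[0,0.15,0,0,0.0],[0,0.2,0,0,0.0],[0,0.25,0,0,0.0],[0,0.3,0,0,0.0],[0,0.3,0,0,0.0],[0,0.3,0,0,0.0]]}}

```text
t: 14.65
tcp_pos: [0.5402, 0.1481, 0.1412]
tcp_rot: [0.0, -0.659, 0.753, 0.0]
contact_force: [0.9, -0.5, 0.1]
grip_width: -0.0
grip_force: 0.0
```

```bash
python3 - <<'E'
from h import *
np.set_printoptions(precision=4,suppress=True)
s=r.observe();print(s["t"],s["tcp_pos"],s["contact_force"])
a=save("top","t7");b=save("side","s7")
for c in("top","side"):
  for n,z in(("dog",.036),("stake_tail",.0425),("stake_end",.0425)):
    print(c,n,[(round(q["p"],2),q["position"],back(c,q["position"],z)) for q in r.tip_of(c,n)[:2]])
f=lambda x,w,h:cv2.resize(x,(w,h),interpolation=2)
cv2.imwrite("pics/z7.png",np.hstack([f(a[120:190,230:370],460,230)[:, :],f(b[125:215,190:270],340,383)[:230]])[:,:,::-1])
cv2.imwrite("pics/z7.png",np.vstack([f(a[125:185,230:370],700,300),np.pad(f(b[128:212,190:274],300,300),((0,0),(0,400),(0,0)))])[:,:,::-1])
E
```

```text
14.65 [0.5402 0.1481 0.1412] [ 0.9221 -0.4667  0.0788]
top dog []
top stake_tail []
top stake_end []
side dog [(0.56, [233.9, 144.4], array([ 0.5417, -0.1582,  0.036 ]))]
side stake_tail [(0.43, [209.0, 206.7], array([0.5677, 0.0864, 0.0425]))]
side stake_end [(0.51, [229.9, 154.5], array([ 0.5454, -0.106 ,  0.0425]))]
```

View pics/z7.png

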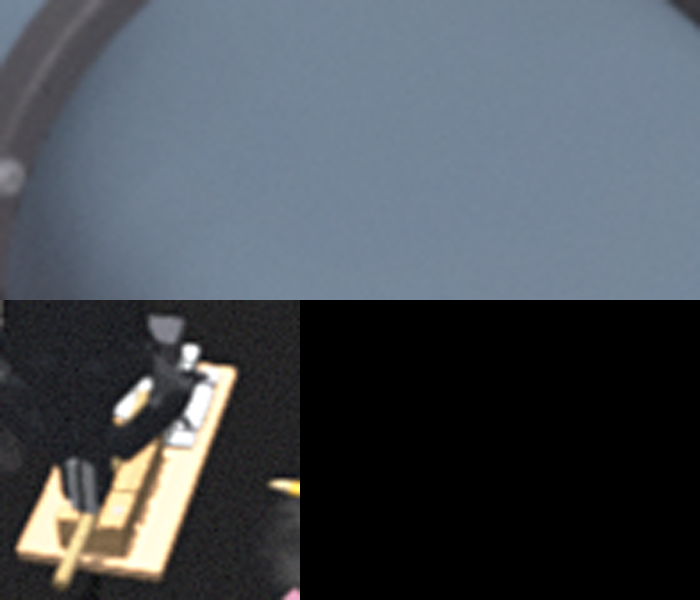

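The side view shows the dog standing upright on the rail, with the stake's end still short of it. I'll go behind the stake's tail with the fingers shut.

Request:
{"name": "carry_out", "arguments": {"targets": [[0.02,-0.012,-0.01,0,0.0],[0.04,-0.025,-0.03,0,0.0],[0.04,-0.028,-0.075,0,0.0],[0.04,-0.028,-0.11,0,0.0],[0.04,-0.028,-0.125,0,0.0],[0.04,-0.028,-0.125,0,0.0],[0.04,-0.028,-0.125,0,0.0]]}}

```text
t: 15.75
tcp_pos: [0.5812, 0.1188, 0.0175]
tcp_rot: [0.001, -0.657, 0.754, -0.0]
contact_force: [0.6, 0.5, 1.2]
grip_width: -0.0
grip_force: 0.0
```

```bash
python3 - <<'E'
from h import *
np.set_printoptions(precision=4,suppress=True)
s=r.observe();print(s["t"],s["tcp_pos"],s["contact_force"])
b=save("side","s8");save("top","t8")
o=r.tip_of("side","stake_tail"); print([(round(q["p"],2),q["position"],back("side",q["position"],.0425)) for q in o])
p=np.array(s["tcp_pos"])
print("tip px",proj("side",p+[0,0,.015]),"grasp",proj("side",p+[0,0,.033]))
g=cv2.cvtColor(b,7)
print(g[186:222:1,198:226:1])
E
```

```text
15.75 [0.5812 0.1188 0.0175] [0.5899 0.4684 1.1972]
[(0.66, [293.9, 305.6], array([0.3725, 0.3265, 0.0425]))]
tip px [200.8498 219.8665] grasp [200.2148 214.1119]
[[ 40  45  51 ... 232 200 176]
 [ 38  50  47 ... 124  89  74]
 [ 45  36  31 ...  85  69  67]
 ...
 [126  79  86 ...  44  44  41]
 [ 70  53  67 ...  45  38  49]
 [ 42  43  43 ...  46  45  43]]
```

Request:
{"name": "carry_out", "arguments": {"targets": [[-0.0004,-0.003,0,0,0.0],[-0.0008,-0.006,0,0,0.0],[-0.0012,-0.009,0,0,0.0],[-0.0016,-0.012,0,0,0.0],[-0.002,-0.015,0,0,0.0],[-0.0024,-0.018,0,0,0.0],[-0.0028,-0.021,0,0,0.0],[-0.0032,-0.024,0,0,0.0],[-0.0036,-0.027,0,0,0.0],[-0.004,-0.03,0,0,0.0],[-0.004,-0.03,0,0,0.0]]}}

```text
t: 17.0
tcp_pos: [0.5765, 0.0876, 0.0162]
tcp_rot: [-0.0, -0.657, 0.754, -0.0]
contact_force: [-0.0, 0.7, 0.9]
grip_width: -0.002
grip_force: 0.0
```

Request:
{"name": "carry_out", "arguments": {"targets": [[-0.0003,-0.002,0,0,0.0],[-0.0005,-0.004,0,0,0.0],[-0.0008,-0.006,0,0,0.0],[-0.0011,-0.008,0,0,0.0],[-0.0011,-0.008,0,0,0.0]]}}

```text
t: 17.5
tcp_pos: [0.5754, 0.0798, 0.0163]
tcp_rot: [-0.0, -0.657, 0.754, -0.0]
contact_force: [-0.1, 0.6, 0.8]
grip_width: -0.001
grip_force: 0.0
```

```bash
python3 - <<'E'
from h import *
np.set_printoptions(precision=4,suppress=True)
s=r.observe();print(s["t"],s["tcp_pos"],s["contact_force"],s["torque"])
r.camera("side")
for n,z in(("stake_end",.0425),("dog",.036),("stake",.0375)):
  for q in r.tip_of("side",n): print(n,round(q["p"],2),q["position"],back("side",q["position"],z))
q=r.cut_out("side","stake")
if q:
  ys,xs=np.nonzero(q[0]["mask"]); i=ys.argmin(); print(q[0]["p"],xs[i],ys[i],back("side",(xs[i],ys[i]),.0475),ys.max(),len(xs))
E
```

```text
17.5 [0.5754 0.0798 0.0163] [-0.1374  0.5969  0.7546] [ 0.0295 -0.019  -0.0112]
stake_end 0.45 [232.0, 149.4] [ 0.5427 -0.1277  0.0425]
dog 0.46 [233.7, 141.6] [ 0.5437 -0.1705  0.036 ]
stake 0.65 [222.7, 172.2] [ 0.5549 -0.0409  0.0375]
stake 0.33 [299.1, 144.3] [ 0.3701 -0.1721  0.0375]
0.52 230 148 [ 0.5476 -0.1266  0.0475] 186 141
```

The stake is moving, with its end at about y = -0.127 and about 11 mm still to go.

Request:
{"name": "carry_out", "arguments": {"targets": [[-0.0003,-0.002,0,0,0.0],[-0.0005,-0.004,0,0,0.0],[-0.0008,-0.006,0,0,0.0],[-0.001,-0.007,0,0,0.0],[-0.001,-0.007,0,0,0.0]]}}

```text
t: 18.25
tcp_pos: [0.5744, 0.0729, 0.0163]
tcp_rot: [-0.0, -0.657, 0.754, -0.0]
contact_force: [0.1, 0.5, 0.5]
grip_width: -0.002
grip_force: 0.0
```

Request:
{"name": "carry_out", "arguments": {"targets": [[-0.0001,-0.001,0,0,0.0],[-0.0002,-0.0015,0,0,0.0],[-0.0002,-0.0015,0,0,0.0]]}}

```text
t: 18.55
tcp_pos: [0.5742, 0.0717, 0.0163]
tcp_rot: [-0.0, -0.657, 0.754, -0.0]
contact_force: [1.2, 0.5, -0.7]
grip_width: 0.0
grip_force: 0.0
```

Request:
{"name": "carry_out", "arguments": {"targets": [[-0.0001,-0.001,0,0,0.0],[-0.0002,-0.0015,0,0,0.0],[-0.0002,-0.0015,0,0,0.0]]}}

```text
t: 18.85
tcp_pos: [0.574, 0.0702, 0.0163]
tcp_rot: [-0.0, -0.657, 0.754, -0.0]
contact_force: [-1.1, 0.7, 0.8]
grip_width: -0.002
grip_force: 0.0
```

Request:
{"name": "carry_out", "arguments": {"targets": [[-0.0001,-0.001,0,0,0.0],[-0.0001,-0.001,0,0,0.0]]}}

```text
t: 19.05
tcp_pos: [0.574, 0.0693, 0.0163]
tcp_rot: [0.0, -0.657, 0.754, 0.0]
contact_force: [0.3, 0.4, 0.1]
grip_width: -0.005
grip_force: 0.3
```

Request:
{"name": "carry_out", "arguments": {"targets": [[-0.0001,-0.001,0,0,0.0],[-0.0001,-0.001,0,0,0.0]]}}

```text
t: 19.25
tcp_pos: [0.5741, 0.069, 0.0164]
tcp_rot: [0.001, -0.657, 0.754, 0.0]
contact_force: [0.1, 2.8, -0.1]
grip_width: -0.002
grip_force: 1.4
```

Request:
{"name": "carry_out", "arguments": {"targets": [[-0.0001,-0.001,0,0,0.0],[-0.0001,-0.001,0,0,0.0]]}}

```text
t: 19.45
tcp_pos: [0.5742, 0.0687, 0.0166]
tcp_rot: [0.001, -0.658, 0.753, 0.0]
contact_force: [1.5, 6.2, -0.2]
grip_width: -0.002
grip_force: 2.7
```

The force rises to 6 N right where I expected, so the stake is butted. I'll back off along the groove, go up and check.

Request:
{"name": "carry_out", "arguments": {"targets": [[0.0003,0.002,0,0,0.0],[0.002,0.012,0,0,0.0],[0.004,0.03,0,0,0.0],[0.008,0.06,0.03,0,0.0],[0.008,0.1,0.07,0,0.0],[-0.02,0.15,0.11,0,0.0],[-0.06,0.2,0.15,0,0.0],[-0.1,0.25,0.17,0,0.0],[-0.14,0.3,0.18,0,0.0],[-0.18,0.35,0.19,0,0.0],[-0.22,0.4,0.19,0,0.0],[-0.22,0.4,0.19,0,0.0]]}}

```text
t: 20.65
tcp_pos: [0.3881, 0.4234, 0.1989]
tcp_rot: [0.0, -0.657, 0.754, -0.0]
contact_force: [1.3, 0.8, -0.5]
grip_width: 0.0
grip_force: 0.0
```

Request:
{"name": "carry_out", "arguments": {"targets": [[-0.1,0.1,0.0,0,0.0],[-0.1,0.1,0.0,0,0.0],[-0.1,0.1,0.0,0,0.0],[-0.1,0.1,0.0,0,0.0]]}}

```text
t: 21.05
tcp_pos: [0.2826, 0.5268, 0.1988]
tcp_rot: [-0.0, -0.661, 0.751, 0.002]
contact_force: [-0.4, 0.6, -0.5]
grip_width: -0.002
grip_force: 0.0
```

```bash
python3 - <<'E'
from h import *
np.set_printoptions(precision=4,suppress=True,linewidth=200)
s=r.observe();print(s["t"],s["tcp_pos"],s["contact_force"])
a=save("top","t9");b=save("side","s9")
for c in("top","side"):
  for n,z in(("stake_end",.0425),("dog",.036),("stake_tail",.0425),("stake",.0375)):
    for q in r.tip_of(c,n)[:2]: print(c,n,round(q["p"],2),q["position"],back(c,q["position"],z))
  q=r.cut_out(c,"dog")
  if q:
    ys,xs=np.nonzero(q[0]["mask"]);P=np.array([back(c,p,.066)[:2] for p in zip(xs,ys)],np.float32)*1000
    print(c,"dog",q[0]["p"],cv2.minAreaRect(P))
  q=r.cut_out(c,"stake")
  if q:
    ys,xs=np.nonzero(q[0]["mask"]);P=np.array([back(c,p,.0475)[:2] for p in zip(xs,ys)],np.float32)*1000
    print(c,"stake",q[0]["p"],cv2.minAreaRect(P))
# dog head expected top-face projected vs image: profile along groove line z=.0475 top view
d=np.array([.1349,.9909,0])
for y in np.arange(.004,.032,.002):
    X=np.array([.541,-.1538,.0475])+d*(y)+np.array([.9909,-.1349,0])*.0015
    u,v=proj("top",X); u2,v2=proj("side",X)
    print(round(y,3),cv2.getRectSubPix(a,(1,1),(u,v))[0,0],cv2.getRectSubPix(b,(1,1),(u2,v2))[0,0])
E
```

```text
21.05 [0.2826 0.5268 0.1988] [-0.3547  0.5994 -0.4527]
top stake_end 0.66 [341.1, 155.7] [ 0.544  -0.1401  0.0425]
top stake_tail 0.63 [253.6, 140.7] [0.5795 0.0606 0.0425]
top stake 0.85 [299.8, 148.4] [ 0.5623 -0.0463  0.0375]
top dog 0.76 ((540.701416015625, -152.2265167236328), (33.279823303222656, 36.27132797241211), 88.56246948242188)
top stake 0.62 ((560.00146484375, -39.80952453613281), (196.21731567382812, 12.230325698852539), 82.65995025634766)
side stake_end 0.48 [234.3, 151.0] [ 0.536  -0.1215  0.0425]
side stake_end 0.15 [223.1, 177.7] [ 0.5501 -0.0148  0.0425]
side dog 0.65 [235.0, 148.8] [ 0.5365 -0.1394  0.036 ]
side dog 0.56 [232.7, 143.0] [ 0.5456 -0.1641  0.036 ]
side stake_tail 0.6 [210.4, 199.2] [0.5685 0.062  0.0425]
side stake 0.69 [221.9, 168.7] [ 0.5588 -0.054   0.0375]
side dog 0.61 ((536.88818359375, -137.82806396484375), (33.58771514892578, 69.66634368896484), 6.281922817230225)
side stake 0.71 ((554.6748657226562, -31.978713989257812), (191.77471923828125, 13.168340682983398), 83.39877319335938)
0.004 [142 136 143] [47 48 50]
0.006 [143 137 143] [46 46 49]
0.008 [139 134 140] [50 48 52]
0.01 [114 108 112] [54 49 55]
0.012 [103  93  89] [82 74 65]
0.014 [136 119  96] [105  95  73]
0.016 [184 162 121] [133 117  88]
0.018 [208 184 136] [157 136 100]
0.02 [213 190 142] [167 144 106]
0.022 [214 191 143] [175 151 111]
0.024 [214 191 143] [185 160 121]
0.026 [215 191 143] [196 173 136]
0.028 [216 191 143] [209 190 157]
0.03 [216 192 143] [221 209 182]
```

```bash
python3 -c "
from h import *
print(r.hand_in())"
```

```text
the job is handed in; nothing more can be done
None
```

The dog is seated in the far hole, and the stake is butted against it at about 6 N contact force. The last pictures show no gap between them; I handed the job in at about 21 s of the 72 s allowed, and no verdict was returned.

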